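Open the fume extractor's damper by three clicks

ROBOT

A 6-joint arm with a two-finger parallel gripper is mounted at the origin on the work surface. World frame = base frame: x ahead of the robot, y to its left, z up, the work surface at z = 0. Lengths are in m, angles in degrees, forces in N, time in s.
With the tool pointing down it reaches from about 0.3 to 0.75 m from the base axis. Payload 8.5 kg.
Tool frame: the origin (TCP) lies on the mounting face of the last link; the fingertips stand tip_extent ahead of it and the grasp point (between the pads) lies 155 mm ahead of it (tip_extent is the distance from the TCP to the fingertips, in m); z points along the fingers, y is the line along which they close (so a half turn about z gives the same grasp; the last joint's range is limited). The gripper opens to 85 mm and grips with 20 to 120 N. Pads are 22 mm wide; open, the fingers measure 114 mm over their backs; the gripper's body (76 mm by 85 mm) begins 54 mm behind the grasp point. The pads swing forward as they close: fully open they stand 13 mm farther back than shut.
Start: joints at [-81.148, 21.807, 74.336, -0, 83.858, -12.336], TCP at [0.199, -0.513, 0.405] pointing down, gripper open.
Joint ranges: [-178.18, 178.18], [-50.72, 133.34], [12.68, 142.11], [-81.47, 261.47], [9.98, 163.14], [-165.26, 165.26]. Speed limits (degrees/s): [136.94, 136.94, 180, 180, 180, 180].

INTERFACE

Orientations are given as a 3x3 rotation matrix whose columns are the frame's x, y, z axes.
In Python, from rig import observe, get_image, camera_params, close_job, tip_extent gives the robot as it stands.
- The arm moves only by the shell command python3 -m creep 'ROWS' [FORCE]. ROWS is JSON, a list of rows, each an object with "jaw": the gripper's target within -1 to 1 (shut at 1, half-way at 0, fully open at -1); "travel": the shift along the world's x, y, z in mm, a list of three; "roll": the turn about the world's z in rad. A call has 1 to 12 rows; each row is the pose to reach, as a shift and turn from the pose commanded when the call began; what a row does not reach only later rows make up. A row lasts 1/10 s, in which the tool goes at most 50 mm and 8.59 degrees, less where a joint would pass 70% of its speed; a pose out of reach is approached as far as the arm can. A call with a gripper value outside its range is refused whole. The fingers move at their own pace and stop on an object; FORCE is the grip in N (left out, the last holds). Time passes only in rows, so rows that repeat a pose let the fingers close. It gives the time, the measured TCP pose, the force, the opening and the grip force at its end, in the units of the state.
- observe(): the state, without advancing time (a new reading comes with each control period).
- get_image(name): name is "scene" or "top" or "wrist"; returns (picture, depth): 384x512x3 uint8, red, green, blue; 384x512 float32, m along the optical axis (not along the pixel's ray), 0 where there is no reading.
- camera_params(name): a dict with "mtx" (3x3 intrinsics, pixels), "extrinsics" (4x4, takes a point from camera to world coordinates). Camera axes: x right, y down, z forward; pixel columns grow to the right and rows downward; lengths in m; the calibration is good to about 2 mm. A picture is of the moment at which its call begins: read the wrist's pose just before it. camera_params takes no time and is no camera call; for the wrist camera it gives the pose at the moment of the call.
- close_job(): hands the job in; it is judged then, once.
The state is a dict: "time_s": time; "q": joint angles; "qvel": joint speeds; "joint_efforts": joint torques, N m; "position": TCP position; "tool_rot": TCP orientation; "ft_force": force on the tool from outside, world axes, zero at the start; "wrist_torque": the same for the moment, N m; "grip_width": finger opening in m; "gripper_force": force on a finger pad.
Only numpy, scipy, OpenCV 4.12 (cv2) and the standard library are available. Lean on these libraries where they do the work, as an engineer would, in place of code of your own. Each camera call takes 0.05 s, during which the arm holds its last target. There are 200 camera calls.

TASK

Before soldering starts, open the damper of the fume extractor with the green knob by exactly three clicks from where its lever now stands, towards the larger dots. Click it one notch at a time and let it rest in each notch for about half a second, then let go with the lever in the third notch. Leave the lever with the red knob alone.

Things in the scene. Friction and masses are not known exactly. Their poses are not given: they have to be found in the camera images.
- green_lever (a joint): Damper lever with a green ball knob, on top of a grey extractor box fixed to the bench. Rad: 0 in the first notch (closed, smallest dot), growing towards the larger dots. Six notches: 0, 0.3, 0.6, 0.9, 1.2, 1.5; end stops just beyond. Starts in the first, second or third. A spring snaps it into the nearest notch; about 2 to 4 N at the knob moves it on.
- green_knob (a point): Centre of the green ball knob, 24 mm in diameter, on a 9 mm steel rod, 85 mm from the pivot. It travels in an arc in the upright y-z plane of green_pivot. Free room for fingers on all sides. On the box (130 x 170 mm, 74 mm high) a white arc strip beside the rod carries six black dots, one per notch, which a pin on the rod points at.
- green_pivot (a point): Middle of the green lever's hinge axis, 85 mm above the bench, fixed to the box. x axis: the hinge axis (level); z up. At value q the knob centre lies at x = 0, y = 85 mm sin(0.75 - q), z = 85 mm cos(0.75 - q) in this frame: the lever opens towards -y. The white strip stands at x = 18 to 34 mm, outer radius 48 mm about the axis; the pin reaches x = 24 mm at radius 52 mm.
- red_knob (a point): Centre of the 24 mm red ball knob of a second, otherwise identical extractor with the same lever. To be left alone.

How it is judged:
By the outcome, as a careful person would: the job done as asked, in the order asked, and still so for the second after the job is handed in, with the robot touching nothing.
It also fails if it takes over 32 s, if anything falls off the work surface, if the arm or the gripper's body presses on something with over 40 N, if the wrist force passes 120 N, or if a joint passes its speed limit or range.

## Working session

There is one attempt and no reset: what is moved stays moved. The work goes in short steps, Python scripts to look and compute and a shell command to move; the robot and the scene stay as the last step left them, time stands still between calls to the robot, and variables do not carry over. Pictures are saved under pics/ and viewed, at most 10 in all, crops included, and the job is handed in when it is done.

```bash
mkdir -p pics; cat > h.py <<'E'
import numpy as np,cv2
from rig import *
def grab(n):
    p=camera_params(n); im,d=get_image(n); return im,d,np.array(p["mtx"]),np.array(p["extrinsics"])
def pts(px,d,K,E):
    px=np.asarray(px,float); z=d[px[:,1].astype(int),px[:,0].astype(int)]
    c=np.c_[(px[:,0]-K[0,2])/K[0,0]*z,(px[:,1]-K[1,2])/K[1,1]*z,z]
    return c@E[:3,:3].T+E[:3,3]
def mask(im,col):
    h=cv2.cvtColor(im,cv2.COLOR_RGB2HSV)
    if col=="g": return cv2.inRange(h,(40,90,40),(85,255,255))
    return cv2.inRange(h,(0,120,60),(8,255,255))|cv2.inRange(h,(172,120,60),(180,255,255))
def blobs(m):
    n,l,s,c=cv2.connectedComponentsWithStats(m)
    return [(s[i].tolist(),c[i].round(1).tolist(),l==i) for i in range(1,n) if s[i,4]>15]
E
python3 - <<'E'
from h import *
print(tip_extent if not callable(tip_extent) else tip_extent()); s=observe(); print(s["time_s"],s["grip_width"],np.round(s["tool_rot"],3).tolist())
ims=[]
for n in("scene","top"):
    im,d,K,E=grab(n); ims.append(im); print(n,K.round(1).tolist(),E.round(3).tolist())
    cv2.imwrite(f"pics/{n}.png",im[:,:,::-1])
    for c in "gr":
        for s,ce,m in blobs(mask(im,c)):
            v,u=np.nonzero(m); P=pts(np.c_[u,v],d,K,E); print(c,s,ce,np.median(P,0).round(4),P.min(0).round(3),P.max(0).round(3))
E
```

```text
0.1734
0.0 0.08517147404236643 [[0.932, 0.361, -0.0], [0.361, -0.932, 0.001], [0.0, -0.001, -1.0]]
scene [[452.3, 0.0, 261.0], [0.0, 452.3, 190.4], [0.0, 0.0, 1.0]] [[-0.399, 0.66, -0.636, 1.07], [0.917, 0.279, -0.286, 0.285], [-0.011, -0.697, -0.717, 0.808], [0.0, 0.0, 0.0, 1.0]]
g [333, 241, 12, 13, 124] [338.6, 246.9] [0.5785 0.2109 0.1712] [0.566 0.201 0.161] [0.585 0.221 0.177]
g [172, 333, 71, 51, 1809] [207.3, 360.5] [0.79   0.0461 0.009 ] [ 0.739 -0.011  0.005] [1.07  0.285 0.808]
r [54, 85, 53, 42, 1195] [82.6, 103.2] [ 0.2498 -0.6669  0.0305] [-0.343 -1.488 -0.548] [1.07  0.285 0.808]
r [157, 149, 10, 10, 75] [161.2, 153.3] [ 0.4848 -0.2115  0.1701] [ 0.474 -0.222  0.158] [1.07  0.285 0.808]
r [446, 233, 23, 43, 461] [457.0, 253.6] [0.3837 0.4291 0.0253] [0.327 0.402 0.003] [0.427 0.457 0.03 ]
r [213, 338, 6, 8, 39] [215.8, 341.2] [0.7571 0.0483 0.0202] [0.747 0.042 0.007] [0.761 0.052 0.025]
top [[466.8, 0.0, 262.4], [0.0, 466.8, 203.2], [0.0, 0.0, 1.0]] [[0.018, -0.989, 0.147, 0.358], [-1.0, -0.02, -0.011, 0.041], [0.014, -0.146, -0.989, 1.213], [0.0, 0.0, 0.0, 1.0]]
g [2
[... 249 characters left out ...]
 0.7244 -0.5465  0.0399] [ 0.715 -0.558  0.005] [ 0.734 -0.541  0.045]
g [179, 172, 10, 10, 79] [183.5, 176.5] [0.57   0.2097 0.17  ] [0.56  0.199 0.077] [0.598 0.233 0.174]
g [0, 248, 32, 40, 887] [16.2, 264.7] [0.3673 0.626  0.0341] [0.311 0.041 0.002] [0.407 0.662 1.213]
r [178, 87, 15, 11, 44] [185.8, 93.4] [0.8246 0.2334 0.0217] [0.815 0.22  0.018] [0.846 0.258 0.025]
r [505, 142, 7, 7, 41] [508.3, 145.1] [ 0.6984 -0.6111  0.0403] [ 0.689 -0.622  0.011] [ 0.708 -0.604  0.046]
r [365, 216, 10, 10, 85] [369.6, 220.4] [ 0.4788 -0.2136  0.1699] [ 0.358 -0.23   0.072] [0.5   0.041 1.213]
r [92, 244, 21, 39, 385] [102.2, 262.9] [0.374  0.4276 0.0227] [ 0.327  0.041 -0.001] [0.422 0.465 1.213]
```

```bash
python3 - <<'E'
import cv2,numpy as np
a=cv2.imread("pics/scene.png");b=cv2.imread("pics/top.png")
c=cv2.resize(a[185:325,270:410],(560,560),interpolation=cv2.INTER_CUBIC)
cv2.imwrite("pics/c1.png",c); cv2.imwrite("pics/c2.png",cv2.resize(b[125:225,135:235],(560,560),interpolation=cv2.INTER_CUBIC))
E
```

```text
(no output)
```

View pics/c1.png

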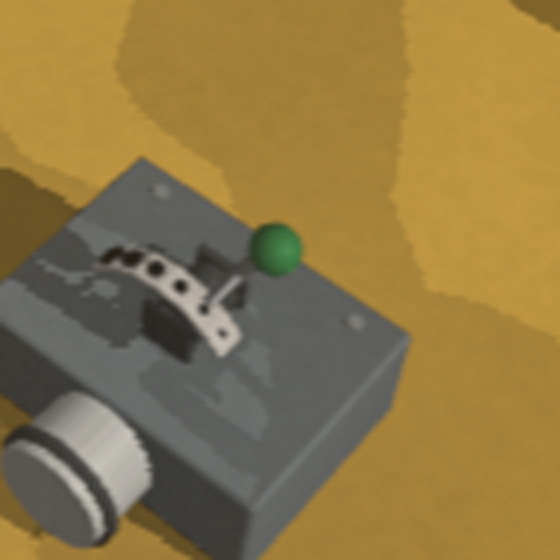

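View pics/c2.png

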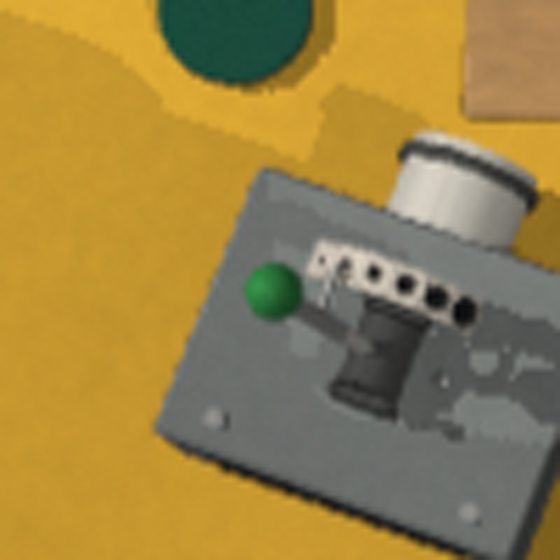

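View pics/scene.png

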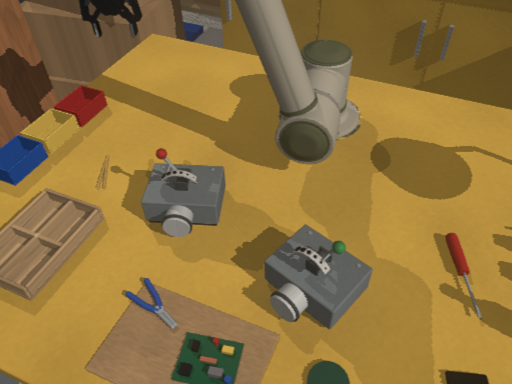

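The lever's pin points at the second dot (crop 1 at about (205,308), crop 2 at about (342,265)), counted from the small end. That means q≈0.3 and target 1.2. Next I'll measure the box heading and the knob centre.

```bash
cat > m.py <<'E'
from h import *
def ballray(im,K,E,box):
    b=min(blobs(mask(im,"g")),key=lambda b:np.hypot(b[1][0]-box[0],b[1][1]-box[1]))
    u,v=b[1]; r=E[:3,:3]@np.array([(u-K[0,2])/K[0,0],(v-K[1,2])/K[1,1],1]); return E[:3,3],r/np.linalg.norm(r)
def cross(rs):
    A=sum(np.eye(3)-np.outer(r,r) for o,r in rs); b=sum((np.eye(3)-np.outer(r,r))@o for o,r in rs); return np.linalg.solve(A,b)
E
python3 - <<'E'
from m import *
rs=[]
for n,c in(("scene",(338,247)),("top",(183,176))):
    im,d,K,E=grab(n); rs.append(ballray(im,K,E,c))
    v,u=np.nonzero(d>0); P=pts(np.c_[u,v],d,K,E)
    k=(abs(P[:,2]-.074)<.006)&(np.hypot(P[:,0]-.56,P[:,1]-.17)<.16)
    Q=P[k]; r=cv2.minAreaRect((Q[:,:2]*1000).astype(np.float32)); print(n,k.sum(),r,np.median(Q[:,2]))
    print(cv2.boxPoints(r).round(0).tolist())
print("knob",cross(rs))
im,d,K,E=grab("wrist");cv2.imwrite("pics/w0.png",im[:,:,::-1])
E
```

```text
scene 4587 ((580.9221801757812, 167.36647033691406), (170.15077209472656, 173.58941650390625), 71.031005859375) 0.07572112608278614
[[471.0, 115.0], [635.0, 59.0], [691.0, 220.0], [526.0, 276.0]]
top 3040 ((578.6851806640625, 168.24136352539062), (170.2581024169922, 172.49705505371094), 70.80532836914062) 0.07323315904257433
[[469.0, 116.0], [632.0, 59.0], [688.0, 220.0], [525.0, 277.0]]
knob [0.57174752 0.21016513 0.16321656]
```

Knob is at about (0.572, 0.210, 0.163). That height fits q=0.3, which gives 0.1615. The hinge axis heads −19°, and the fingers will close along it. Moving above the knob.

```bash
python3 -m creep '[{"jaw":-0.2,"travel":[30,58,0],"roll":0.1},{"jaw":-0.2,"travel":[53,102,0],"roll":0.2},{"jaw":-0.2,"travel":[76,146,0],"roll":0.3},{"jaw":-0.2,"travel":[98,190,0],"roll":0.4},{"jaw":-0.2,"travel":[121,234,0],"roll":0.5},{"jaw":-0.2,"travel":[144,278,0],"roll":0.6},{"jaw":-0.2,"travel":[166,322,0],"roll":0.7},{"jaw":-0.2,"travel":[189,366,0],"roll":0.8},{"jaw":-0.2,"travel":[211,410,0],"roll":0.867},{"jaw":-0.2,"travel":[234,454,0],"roll":0.867},{"jaw":-0.2,"travel":[257,498,0],"roll":0.867},{"jaw":-0.2,"travel":[280,542,0],"roll":0.867}]' 20
```

```text
time_s: 1.45
position: [0.4746, 0.0225, 0.4049]
tool_rot: [[0.328, 0.945, 0.0], [0.945, -0.328, -0.0], [-0.0, 0.0, -1.0]]
ft_force: [0.3, -0.6, -0.1]
grip_width: 0.0509
gripper_force: 0.0
```

```bash
python3 -m creep '[{"jaw":-0.2,"travel":[23,44,0],"roll":0},{"jaw":-0.2,"travel":[46,88,0],"roll":0},{"jaw":-0.2,"travel":[69,132,0],"roll":0},{"jaw":-0.2,"travel":[87,170,0],"roll":0},{"jaw":-0.2,"travel":[93,181,0],"roll":0},{"jaw":-0.2,"travel":[93,181,0],"roll":0},{"jaw":-0.2,"travel":[93,181,0],"roll":0}]' 20; python3 - <<'E'
from m import *
s=observe();print(s["position"])
im,d,K,E=grab("wrist");cv2.imwrite("pics/w1.png",im[:,:,::-1]);print(E.round(3).tolist())
for b in blobs(mask(im,"g")):
    v,u=np.nonzero(b[2]);P=pts(np.c_[u,v],d,K,E);print(b[0],b[1],np.median(P,0),P[:,2].max())
E
```

```text
time_s: 2.15
position: [0.5669, 0.2005, 0.4046]
tool_rot: [[0.328, 0.945, -0.001], [0.945, -0.328, -0.0], [-0.001, -0.001, -1.0]]
ft_force: [-0.0, 0.8, 0.0]
grip_width: 0.0516
gripper_force: 0.0
[0.56687272 0.20048336 0.40457223]
[[0.945, -0.316, -0.089, 0.59], [-0.328, -0.909, -0.258, 0.265], [0.0, 0.273, -0.962, 0.374], [0.0, 0.0, 0.0, 1.0]]
[362, 1, 74, 79, 4548] [398.5, 40.3] [0.74018685 0.26013856 0.00941531] 0.37398559451091307
[427, 154, 85, 117, 4176] [472.5, 214.6] [0.77947935 0.05239963 0.00754012] 0.37398559451091307
[235, 165, 38, 38, 1087] [253.3, 183.2] [0.57282596 0.21182148 0.17043502] 0.37398559451091307
[498, 174, 14, 26, 134] [507.4, 184.1] [0.82252993 0.07822699 0.00753955] 0.37398559451091307
```

View pics/w1.png

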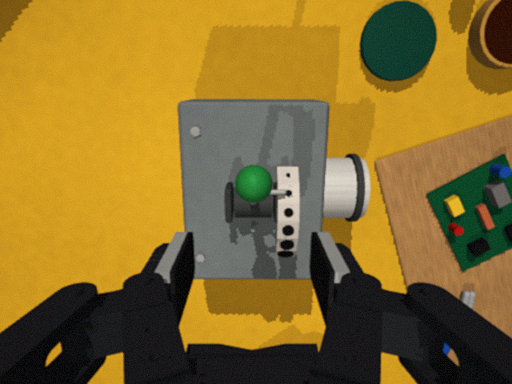

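The wrist view shows the box square to the gripper, the knob at (253,183), and the pin at (285,192) on the second dot (289,193). So q=0.3.

```bash
python3 - <<'E'
from m import *
s=observe();print(s["time_s"],s["position"],s["qvel"])
im,d,K,E=grab("wrist"); o,r=ballray(im,K,E,(253,183)); z=.1625; k=o+r*(z-o[2])/r[2]; print("knob",k)
rs=[(o,r)]
for n,c in(("scene",(338,247)),("top",(183,176))):
    a=grab(n); rs.append(ballray(a[0],a[2],a[3],c))
print("3-view",cross(rs))
x=np.array([.945,-.328]);y=np.array([.328,.945]);kk=cross(rs)
for q in(.3,.6,.9,1.2):
    print(q,1000*np.r_[y*.085*(np.sin(.75-q)-np.sin(.45)),.085*(np.cos(.75-q)-np.cos(.45))])
E
```

```text
2.2 [0.56680507 0.20009091 0.40483252] [-0.49409388 -0.50188158  0.00587376  0.05406404  0.04810197  0.20770691]
knob [0.57188101 0.20942292 0.1625    ]
3-view [0.57108478 0.20998221 0.16235212]
0.3 [0. 0. 0.]
0.6 [ -7.96050396 -22.93498854   7.50753792]
0.9 [-16.29317422 -46.94222452   7.50753792]
1.2 [-24.25367818 -69.87721305   0.        ]
```

```bash
python3 -m creep '[{"jaw":-0.2,"travel":[5,9.5,0],"roll":0},{"jaw":-0.2,"travel":[5,9.5,-30],"roll":0},{"jaw":-0.2,"travel":[5,9.5,-55],"roll":0},{"jaw":-0.2,"travel":[5,9.5,-75],"roll":0},{"jaw":-0.2,"travel":[5,9.5,-85],"roll":0},{"jaw":-0.2,"travel":[5,9.5,-85],"roll":0},{"jaw":-0.2,"travel":[5,9.5,-85],"roll":0}]' 20; python3 - <<'E'
from m import *
s=observe();print(s["position"],s["ft_force"],s["grip_width"])
im,d,K,E=grab("wrist");cv2.imwrite("pics/w2.png",im[:,:,::-1])
E
```

```text
time_s: 3.05
position: [0.5724, 0.2109, 0.3206]
tool_rot: [[0.328, 0.945, 0.001], [0.945, -0.328, 0.0], [0.001, 0.001, -1.0]]
ft_force: [-0.1, -0.4, -0.2]
grip_width: 0.0508
gripper_force: 0.0
[0.57240798 0.21089455 0.32064534] [-0.07181015 -0.36949811 -0.20719881] 0.050805876775285155
```

View pics/w2.png

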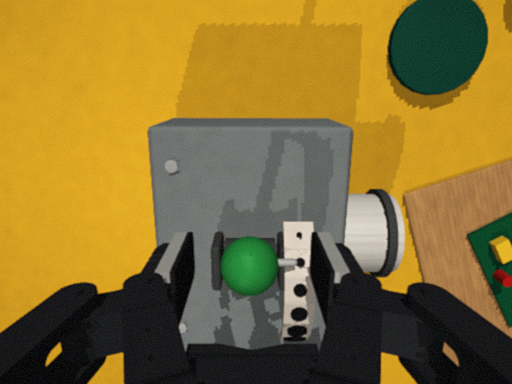

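The ball at (249,266) is centred between the fingers, and nothing is touching. Closing gently.

```bash
python3 -m creep '[{"jaw":0.1,"travel":[-0.5,-1,0],"roll":0},{"jaw":0.3,"travel":[-0.5,-1,0],"roll":0},{"jaw":0.6,"travel":[-0.5,-1,0],"roll":0},{"jaw":0.6,"travel":[-0.5,-1,0],"roll":0},{"jaw":0.6,"travel":[-0.5,-1,0],"roll":0},{"jaw":0.6,"travel":[-0.5,-1,0],"roll":0}]' 20
```

```text
time_s: 3.7
position: [0.5714, 0.2101, 0.3203]
tool_rot: [[0.328, 0.945, 0.0], [0.945, -0.328, 0.001], [0.001, 0.0, -1.0]]
ft_force: [-3.4, 3.3, 5.4]
grip_width: 0.0224
gripper_force: 19.6
```

```bash
python3 -m creep '[{"jaw":0.6,"travel":[-2,-5.5,2.5],"roll":0},{"jaw":0.6,"travel":[-4,-11,4.7],"roll":0},{"jaw":0.6,"travel":[-6,-17,6.3],"roll":0},{"jaw":0.6,"travel":[-8,-23,7.5],"roll":0},{"jaw":0.6,"travel":[-8,-23,7.5],"roll":0},{"jaw":0.6,"travel":[-8,-23,7.5],"roll":0},{"jaw":0.6,"travel":[-8,-23,7.5],"roll":0},{"jaw":0.6,"travel":[-8,-23,7.5],"roll":0},{"jaw":0.6,"travel":[-8,-23,7.5],"roll":0}]' 20; python3 - <<'E'
from m import *
for n,c in(("top",(183,180)),):
    im,d,K,E=grab("top");cv2.imwrite("pics/t3.png",cv2.resize(im[125:225,135:235,::-1],(560,560)))
im,d,K,E=grab("wrist");cv2.imwrite("pics/w3.png",im[:,:,::-1])
print([b[1] for b in blobs(mask(im,"g"))])
s=observe();print(s["position"],s["ft_force"])
E
```

```text
time_s: 4.6
position: [0.5636, 0.1868, 0.3271]
tool_rot: [[0.328, 0.945, -0.0], [0.945, -0.328, -0.0], [-0.0, -0.0, -1.0]]
ft_force: [-5.7, 0.4, 5.1]
grip_width: 0.0223
gripper_force: 20.0
[[438.3, 25.1], [495.0, 229.9], [251.0, 260.1]]
[0.56356608 0.18683945 0.32713686] [-4.97374595  0.12369423  4.60310928]
```

View pics/w3.png

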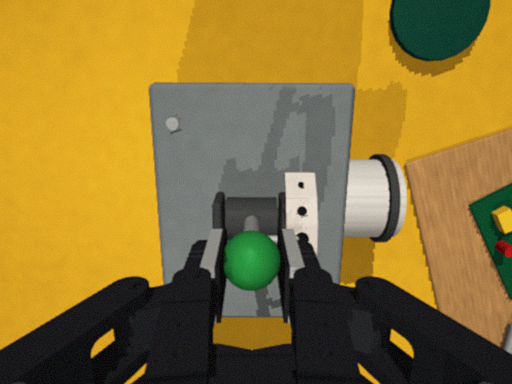

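The pin now sits beside the third dot (302,238), so that is one click, held for more than 0.5 s. Second click.

```bash
python3 -m creep '[{"jaw":0.6,"travel":[-2,-6,0.7],"roll":0},{"jaw":0.6,"travel":[-4.2,-12,1],"roll":0},{"jaw":0.6,"travel":[-6.3,-18,0.7],"roll":0},{"jaw":0.6,"travel":[-8.3,-24,0],"roll":0},{"jaw":0.6,"travel":[-8.3,-24,0],"roll":0},{"jaw":0.6,"travel":[-8.3,-24,0],"roll":0},{"jaw":0.6,"travel":[-8.3,-24,0],"roll":0},{"jaw":0.6,"travel":[-8.3,-24,0],"roll":0},{"jaw":0.6,"travel":[-8.3,-24,0],"roll":0},{"jaw":0.6,"travel":[-8.3,-24,0],"roll":0}]' 20
```

```text
time_s: 5.7
position: [0.5551, 0.1623, 0.3269]
tool_rot: [[0.328, 0.945, -0.001], [0.945, -0.328, -0.001], [-0.001, -0.001, -1.0]]
ft_force: [-5.3, 0.3, 3.2]
grip_width: 0.0224
gripper_force: 20.1
```

```bash
python3 -m creep '[{"jaw":0.6,"travel":[-2,-5.8,-1.2],"roll":0},{"jaw":0.6,"travel":[-4,-11.7,-2.8],"roll":0},{"jaw":0.6,"travel":[-6,-17.5,-5],"roll":0},{"jaw":0.6,"travel":[-8,-23,-7.5],"roll":0},{"jaw":0.6,"travel":[-8,-23,-7.5],"roll":0},{"jaw":0.6,"travel":[-8,-23,-7.5],"roll":0},{"jaw":0.6,"travel":[-8,-23,-7.5],"roll":0},{"jaw":0.6,"travel":[-8,-23,-7.5],"roll":0},{"jaw":0.6,"travel":[-8,-23,-7.5],"roll":0},{"jaw":0.6,"travel":[-8,-23,-7.5],"roll":0}]' 20; python3 - <<'E'
from m import *
im,d,K,E=grab("wrist");cv2.imwrite("pics/w5.png",im[:,:,::-1])
E
```

```text
time_s: 6.7
position: [0.547, 0.1392, 0.3193]
tool_rot: [[0.328, 0.945, -0.002], [0.945, -0.328, -0.001], [-0.002, -0.001, -1.0]]
ft_force: [-5.6, -1.0, 2.3]
grip_width: 0.0224
gripper_force: 20.6
```

View pics/w5.png

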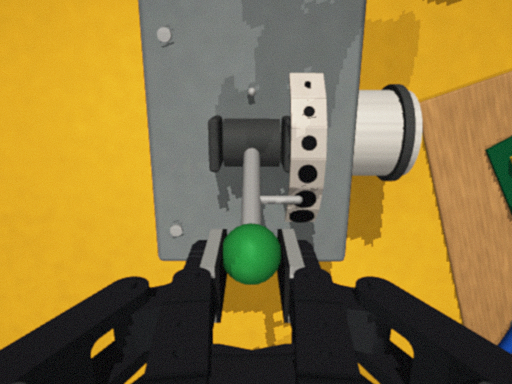

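The pin at (300,199) points at the fifth dot (305,199), three clicks from the second. Opening the fingers to about 50 mm and rising straight up.

```bash
python3 -m creep '[{"jaw":0.2,"travel":[0,0,0],"roll":0},{"jaw":-0.2,"travel":[0,0,0],"roll":0},{"jaw":-0.2,"travel":[0,0,0],"roll":0},{"jaw":-0.2,"travel":[0,0,0],"roll":0},{"jaw":-0.2,"travel":[0,0,10],"roll":0},{"jaw":-0.2,"travel":[0,0,30],"roll":0},{"jaw":-0.2,"travel":[0,0,60],"roll":0},{"jaw":-0.2,"travel":[0,0,90],"roll":0},{"jaw":-0.2,"travel":[0,0,100],"roll":0},{"jaw":-0.2,"travel":[0,0,100],"roll":0},{"jaw":-0.2,"travel":[0,0,100],"roll":0}]' 20; python3 - <<'E'
from m import *
im,d,K,E=grab("wrist");cv2.imwrite("pics/w6.png",im[:,:,::-1])
E
```

```text
time_s: 7.85
position: [0.5472, 0.1398, 0.4187]
tool_rot: [[0.328, 0.945, -0.002], [0.945, -0.328, -0.0], [-0.001, -0.002, -1.0]]
ft_force: [-0.6, 0.2, -0.2]
grip_width: 0.0509
gripper_force: 0.0
```

View pics/w6.png

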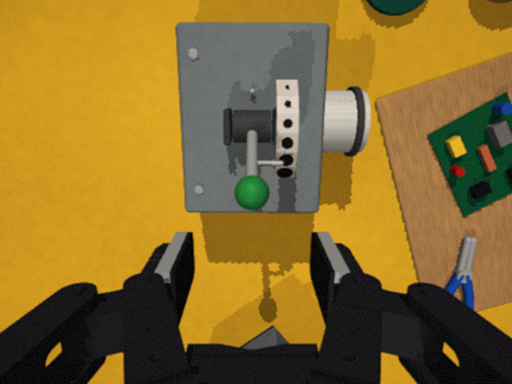

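The lever is free, and its pin at (283,161) rests on the fifth dot. Handing in.

```bash
python3 -c "from rig import close_job; print(close_job())"
```

```text
the job is handed in; nothing more can be done
None
```

I opened the green lever three clicks, from the second notch to the fifth, resting at least half a second in each, then let go. The last picture before hand-in shows the pin on the fifth dot; the red lever was not touched, and it took about 8 s.

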